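# Lower the head of the loaded test reader

### The arm

A 6-joint arm with a two-finger parallel gripper is mounted at the origin on the work surface. World frame = base frame: x ahead of the robot, y to its left, z up, the work surface at z = 0. Lengths are in mm, angles in rad, forces in N, time in s.
With the tool pointing down it reaches from about 300 to 775 mm from the base axis. Payload 14.6 kg.
Tool frame: the origin (TCP) lies midway between the tips of the shut fingers; the grasp point (between the pads) lies 19 mm behind it; z points along the fingers, y is the direction in which the jaws open and shut (so a half turn about z gives the same grasp; the last joint's range is limited). The gripper opens to 94 mm and grips with 3 to 60 N. Pads are 16 mm wide; open, the fingers measure 119 mm over their backs; the gripper's body (75 mm by 177 mm) begins 78 mm behind the grasp point.
Start: joints at [1.142, 0.3, 1.521, -0, 1.321, -0.067], TCP at [194.674, 514.384, 205.446] pointing down, gripper open.
Joint ranges: [-3.03, 3.03], [-0.79, 2.21], [0.23, 2.52], [-1.04, 4.18], [0, 3.07], [-2.55, 2.55]. Speed limits (rad/s): [2.22, 2.22, 2.57, 3.14, 3.14, 3.14].

### API

Orientations are given as [roll, pitch, yaw] about the fixed x, y, z axes, in that order (R = Rz(yaw) Ry(pitch) Rx(roll)).
In Python, from cell import read_state, camera, get_calibration, sign_off gives the robot as it stands.
- The arm moves only by the tool carry_out, never from a script. Its argument "series" is a list of rows, each an object with "delta_pos": the shift along the world's x, y, z in mm, a list of three; "turn": the turn, a rotation vector about the world's x, y, z in rad, a list of three; "hand": the opening, from 0 (shut) to 1 (fully open). A call has 1 to 8 rows; each row is the pose to reach, as a shift and turn from the pose commanded when the call began; what a row does not reach only later rows make up. A row lasts 1/8 s, in which the tool goes at most 62.5 mm and 10.7 degrees, less where a joint would pass 70% of its speed; a pose out of reach is approached as far as the arm can. A call with a gripper value outside its range is refused whole. The fingers move at their own pace and stop on an object; "squeeze" is the grip in N (left out, the last holds). Time passes only in rows, so rows that repeat a pose let the fingers close. It gives the time, the measured TCP pose, the force and the opening at its end, in the units of the state.
- read_state(): the state, without advancing time (a new reading comes with each control period).
- camera(name): name is "side" or "top" or "wrist"; returns the picture (400x640x3 uint8, red, green, blue); there is no depth.
- get_calibration(name): a dict with "intrinsics" (3x3 intrinsics, pixels), "pose" (4x4, takes a point from camera to world coordinates). Camera axes: x right, y down, z forward; pixel columns grow to the right and rows downward; lengths in mm; the calibration is good to about 2 mm. A picture is of the moment at which its call begins: read the wrist's pose just before it. get_calibration takes no time and is no camera call; for the wrist camera it gives the pose at the moment of the call.
- sign_off(): hands the job in, once; it reports no verdict.
The state is a dict: "clock": time; "joints": joint angles; "qd": joint speeds; "effort": joint torques, N m; "eef_pos": TCP position; "eef_rot": TCP orientation; "wrist_force": force on the tool from outside, world axes, zero at the start; "moment": the same for the moment, N m; "finger_gap": finger opening in mm.
Only numpy, scipy, OpenCV 4.12 (cv2) and the standard library are available. Lean on these libraries where they do the work, as an engineer would, in place of code of your own. Each camera call takes 0.05 s, during which the arm holds its last target.

### The job

Two identical rapid-test readers stand on the clinic desk with their heads raised. Push the orange-knobbed lever of the reader that has a white test cassette in its nest all the way down, so that its head is lowered over the cassette. Leave the empty reader's lever up and the cassette lying in its nest.

Things in the scene. Friction and masses are not known exactly. Their poses are not given: they have to be found in the camera images.
- loaded_knob (a point): Centre of the orange knob (round bar, diameter 20, length 40 mm along the point's y) on the lever of the reader holding the cassette. The point turns with the lever: x points from hinge to knob; the level hinge line lies 80 mm behind along -x, 130 mm above the desk. The readers are fixed, white with blue trim, 210 x 120 mm; flat head top 115 mm above the desk. Nest ends point away from the robot (+-25 deg).
- loaded_lever (a joint): That lever's angle, rad: 0 fully up, sloping 35 degrees above level towards the nest end; grows as it swings forwards and down to 0.61 at its stop, level, with the knob's centre 130 mm above the desk. Starts at 0 to 0.15. No spring: about 2 N at the knob moves it and it stays where left. Nothing within 60 mm of the knob is higher. It carries a small shoe down, to 3 mm above the cassette.
- empty_lever (a joint): Angle of the like lever on the other, identical reader, whose black nest is empty: 0 fully up, 0.61 fully down, rad. It starts at 0 to 0.15 and must stay up; raised, its knob reaches to about 186 mm above the desk.
- cassette: White plastic test cassette, 80 x 22 x 6 mm, lying flat and loose in the shallow black nest (rim 4 mm high) at the front of the loaded reader, 30 mm above the desk; most of it shows in front of the head. Origin at the centre of its underside, x along its length away from the hinge, z up. From above it lies on the lever's line, 112 mm ahead of the hinge.
Things that resemble listed ones, but are neither listed nor needed, are in the scene too. Leave any purple look-alike of the part that bears loaded_knob alone.

How it is judged (in metres and radians):
At the end, for the whole second after the job is handed in: The loaded reader's lever is down, above 0.45 rad (within about 9 degrees of its stop at 0.61), and still; the empty reader's lever is still up (below 0.3 rad); the cassette lies flat (within 8.5 degrees) in its nest, within 10 mm of where it started (value of joint loaded_lever above 0.45 rad and velocity of joint loaded_lever between -0.05 and 0.05 rad/s and value of joint empty_lever below 0.3 rad and distance of cassette from where it was at the start of the episode below 0.01 m and angle between cassette's own z axis and vertical below 0.15 rad); the robot touches nothing.
It fails at once if the empty reader's lever is pushed down past 0.3 rad (value of joint empty_lever above 0.3 rad).
It fails at once if the cassette is moved more than 15 mm from where it started (distance of cassette from where it was at the start of the episode above 0.015 m).
It also fails if it takes over 32 s, if anything falls off the work surface, if the arm or the gripper's body presses on something with over 40 N, if the wrist force passes 120 N, or if a joint passes its speed limit or range.

## Working session

There is one attempt and no reset: what is moved stays moved. The work goes in short steps, Python scripts to look and compute and a tool call to move; the robot and the scene stay as the last step left them, time stands still between calls to the robot, and variables do not carry over. Pictures are saved under pics/ and viewed, and the job is handed in when it is done.

Besides the shell and the picture viewer there is one more tool, called after "Request:" as name(argument=value, ...) on one line, values as JSON. carry_out: Moves the arm, as the interface text tells. Its arguments: {"type":"object","properties":{"series":{"type":"array"},"squeeze":{"type":"number"}},"required":["series"]}

```bash
mkdir -p pics
python3 - <<'E'
from cell import *
import cv2
for n in ("top","side","wrist"):
    c=get_calibration(n); im=camera(n); cv2.imwrite(f"pics/{n}0.png",im[:,:,::-1])
    print(n,c["intrinsics"],c["pose"])
print(read_state())
E
```

```text
top [[394.12137645   0.         317.27232291]
 [  0.         394.12137645 195.88580877]
 [  0.           0.           1.        ]] [[-2.91146079e-02 -9.96952465e-01  7.23748667e-02  3.68745962e+02]
 [-9.99429321e-01  3.02746223e-02  1.49826405e-02  6.51098247e+01]
 [-1.71281022e-02 -7.18973502e-02 -9.97264959e-01  1.17131513e+03]
 [ 0.00000000e+00  0.00000000e+00  0.00000000e+00  1.00000000e+00]]
side [[454.09046475   0.         321.67188244]
 [  0.         454.09046475 198.56148781]
 [  0.           0.           1.        ]] [[-9.89212313e-01 -7.89255808e-02  1.23408881e-01  2.78530166e+02]
 [-1.46404902e-01  5.04138282e-01 -8.51122904e-01  1.04747133e+03]
 [ 4.96022828e-03 -8.60008921e-01 -5.10254888e-01  6.94744109e+02]
 [ 0.00000000e+00  0.00000000e+00  0.00000000e+00  1.00000000e+00]]
wrist [[325.6722813    0.         317.11070186]
 [  0.         325.6722813  200.92316992]
 [  0.           0.           1.        ]] [[ 3.53447863e-01  8.98249350e-01  2.61194783e-01  1.18308748e+02]
 [ 9.35453859e-01 -3.39143212e-01 -9.95387326e-02  5.42615519e+02]
 [-8.28164317e-04  2.79517420e-01 -9.60140264e-01  3.84064784e+02]
 [ 0.00000000e+00  0.00000000e+00  0.00000000e+00  1.00000000e+00]]
{'clock': 0.15, 'joints': array([ 1.14237893e+00,  3.00360450e-01,  1.52143398e+00, -1.38132683e-05,
        1.32069290e+00, -6.66113614e-02]), 'qd': array([ 0.00042953, -0.00250495, -0.00255052, -0.00061718, -0.00186756,
       -0.0012221 ]), 'effort': array([ 1.87044898e-03, -5.31954575e+01, -3.52828217e+01,  7.09216925e-02,
        2.35384778e-02, -4.69801921e-05]), 'eef_pos': array([194.60976503, 514.2075959 , 205.00925583]), 'eef_rot': array([-3.14069907e+00, -4.62007848e-05,  2.77979003e+00]), 'wrist_force': array([-0.30658995,  0.74588768,  0.73237236]), 'moment': array([0.00560665, 0.03310334, 0.01601117]), 'finger_gap': 93.75876142741909}
```

View pics/top0.png

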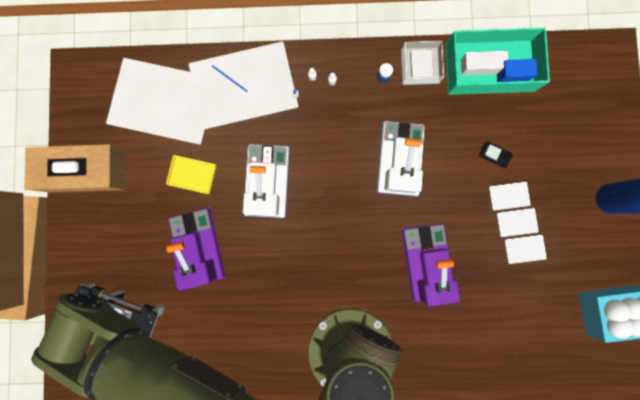

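View pics/side0.png

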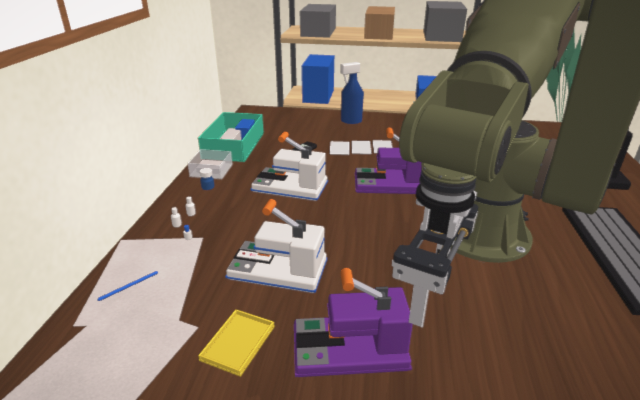

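View pics/wrist0.png

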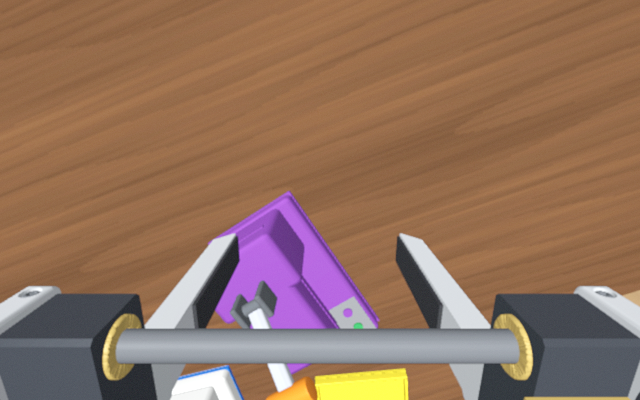

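The top view shows white readers at (267,180), with a white strip in its nest near (268,153), and at (402,158), with a black nest. Their orange knobs are at (258,170) and (412,143). The side view shows the loaded reader's knob at (270,207). The purple readers are look-alikes. Next I'll triangulate the knobs and zoom in on the nests.

```bash
cat > h.py <<'E'
import cv2, numpy as np
from cell import *
def blobs(path):
    im=cv2.imread(path); h=cv2.cvtColor(im,cv2.COLOR_BGR2HSV)
    m=cv2.inRange(h,(4,170,120),(16,255,255))
    n,l,s,c=cv2.connectedComponentsWithStats(m)
    out=[]
    for i in range(1,n):
        if s[i,4]>20:
            ys,xs=np.where(l==i); r=cv2.minAreaRect(np.c_[xs,ys].astype(np.float32))
            out.append((c[i],s[i,4],r))
    return out
def ray(n,uv):
    c=get_calibration(n);K=c["intrinsics"];P=c["pose"]
    d=P[:3,:3]@np.linalg.inv(K)@np.r_[uv,1]; return P[:3,3],d/np.linalg.norm(d)
def plane(n,uv,z):
    o,d=ray(n,uv); return o+d*(z-o[2])/d[2]
def tri(a,b):
    (o1,d1),(o2,d2)=a,b
    t=np.linalg.lstsq(np.c_[d1,-d2],o2-o1,rcond=None)[0]
    p,q=o1+t[0]*d1,o2+t[1]*d2; return (p+q)/2,np.linalg.norm(p-q)
E
python3 - <<'E'
from h import *
T=blobs("pics/top0.png");S=blobs("pics/side0.png")
for b in T: print("T",b)
for b in S: print("S",b)
for t in T:
    for s in S:
        p,e=tri(ray("top",t[0]),ray("side",s[0]))
        if e<15: print(t[0].round(),s[0].round(),p.round(1),e.round(1))
t=cv2.imread("pics/top0.png");s=cv2.imread("pics/side0.png")
a=cv2.resize(t[135:225,230:300],None,fx=5,fy=5,interpolation=2); b=cv2.resize(t[115:205,368:438],None,fx=5,fy=5,interpolation=2)
cv2.imwrite("pics/z1.png",np.hstack([a,b]))
cv2.imwrite("pics/z2.png",cv2.resize(s[120:300,220:340],None,fx=3.3,fy=3.3,interpolation=2))
E
```

```text
T (array([411.95238095, 141.15873016]), np.int32(63), ((413.0, 141.0), (6.0, 14.0), 90.0))
T (array([257.44285714, 169.07142857]), np.int32(70), ((257.5, 169.5), (5.0, 13.0), 90.0))
T (array([173.        , 247.36885246]), np.int32(122), ((173.67681884765625, 248.09144592285156), (9.165818214416504, 17.448184967041016), 83.6598129272461))
T (array([445.72321429, 263.61607143]), np.int32(112), ((445.5, 263.0), (8.0, 17.0), 90.0))
S (array([389.55555556, 132.22222222]), np.int32(63), ((390.0, 132.5), (11.0, 6.0), 90.0))
S (array([282.75      , 136.42105263]), np.int32(76), ((283.0000305175781, 136.50001525878906), (6.363960266113281, 12.020814895629883), 45.0))
S (array([268.82666667, 206.66666667]), np.int32(150), ((268.9230651855469, 206.6153564453125), (8.875203132629395, 17.75040626525879), 33.690067291259766))
S (array([346.80252101, 278.91596639]), np.int32(238), ((346.8465576171875, 278.9653625488281), (22.587343215942383, 11.044913291931152), 84.2894058227539))
[412. 141.] [283. 136.] [ 573.2 -166.9  169. ] 3.2
[412. 141.] [269. 207.] [ 640.6 -233.3 -122.3] 11.8
[257. 169.] [283. 136.] [486.9 204.1 330. ] 9.6
[257. 169.] [269. 207.] [513.8 230.9 174. ] 1.2
[173. 247.] [347. 279.] [321.5 447.  178.4] 0.7
[446. 264.] [390. 132.] [ 261.6 -234.9  174.7] 1.3
```

View pics/z1.png

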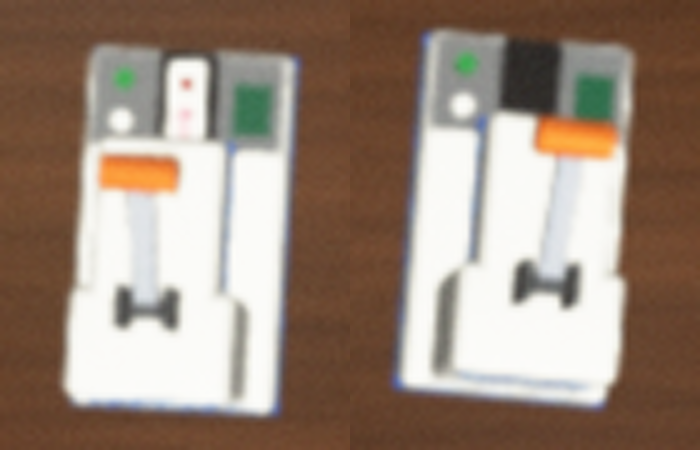

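View pics/z2.png

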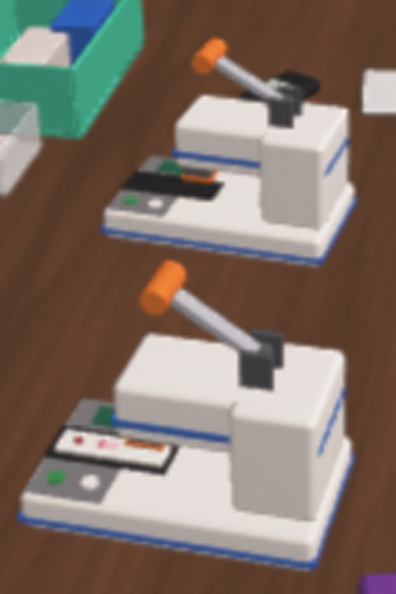

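The left reader, at about y=231, is loaded: its nest shows the white cassette in both zooms, and the right nest is black and empty. Next I'll measure the lever direction.

Run:
```python
from h import *
f=lambda x,y:np.array([230+(x+.5)/5-.5,135+(y+.5)/5-.5])
hinge=plane("top",f(147,307),130); base=plane("top",f(143,200),168)
kn=plane("top",f(139,173),174); kl=plane("top",f(102,172),174); kr=plane("top",f(178,175),174)
print("hinge",hinge,"knob",kn,"ends",kl,kr)
print("yaw edge",[np.degrees(np.arctan2(*(plane("top",f(*a),25)-plane("top",f(*b),25))[1::-1])) for a,b in (((298,60),(278,412)),)])
print("yaw knob",np.degrees(np.arctan2(*(kl-kr)[1::-1]))-90)
v=kn-hinge;print("yaw lever",np.degrees(np.arctan2(v[1],v[0])),np.hypot(*v[:2]))
print("cassette", plane("top",f(187,98),36))
```

```text
hinge [448.71232826 235.48901409 130.        ] knob [514.14337708 231.12111627 174.        ] ends [515.2569436  250.08035572 174.        ] [512.48346257 211.16144441 174.        ]
yaw edge [np.float64(-4.594913458728992)]
yaw knob -4.076182176610573
yaw lever -3.819155523534507 65.5766778733325
cassette [577.45964358 225.22271034  36.        ]
```

Request:
carry_out(series=[{"delta_pos": [0,0,30],"turn": [0,0,0],"hand": 0},{"delta_pos": [40,-40,40],"turn": [0,0,0],"hand": 0},{"delta_pos": [80,-80,40],"turn": [0,0,0],"hand": 0},{"delta_pos": [120,-120,40],"turn": [0,0,0],"hand": 0},{"delta_pos": [160,-160,40],"turn": [0,0,0],"hand": 0},{"delta_pos": [200,-200,40],"turn": [0,0,0],"hand": 0},{"delta_pos": [240,-240,40],"turn": [0,0,0],"hand": 0},{"delta_pos": [260,-260,40],"turn": [0,0,0],"hand": 0}])

```text
clock: 1.15
eef_pos: [456.1, 252.3, 245.2]
eef_rot: [-3.141, -0.0, 2.778]
wrist_force: [-1.2, 0.1, 0.6]
finger_gap: 17.2
```

Lever yaw is about -4°, the raised knob is at (514, 231, 174), and fully down it should be at about (528, 230, 130). Now I'll move over the knob and turn the fingers square to the lever.

Request:
carry_out(series=[{"delta_pos": [30,-12,0],"turn": [0,0,0.15],"hand": 0},{"delta_pos": [59,-23,0],"turn": [0,0,0.29],"hand": 0},{"delta_pos": [59,-23,-25],"turn": [0,0,0.29],"hand": 0},{"delta_pos": [59,-23,-45],"turn": [0,0,0.29],"hand": 0},{"delta_pos": [59,-23,-45],"turn": [0,0,0.29],"hand": 0},{"delta_pos": [59,-23,-45],"turn": [0,0,0.29],"hand": 0}])

```text
clock: 1.9
eef_pos: [513.9, 231.5, 201.3]
eef_rot: [3.141, 0.001, 3.07]
wrist_force: [-0.9, -0.5, 0.0]
finger_gap: 0.4
```

Run:
```python
from h import *
for n in ("top","side","wrist"):
    cv2.imwrite(f"pics/{n}1.png",camera(n)[:,:,::-1])
s=cv2.imread("pics/side1.png"); cv2.imwrite("pics/side1z.png",cv2.resize(s[120:300,190:390],None,fx=3.3,fy=3.3,interpolation=2))
print(read_state()["eef_pos"])
```

```text
[513.89786327 231.53295814 201.35014457]
```

View pics/side1z.png

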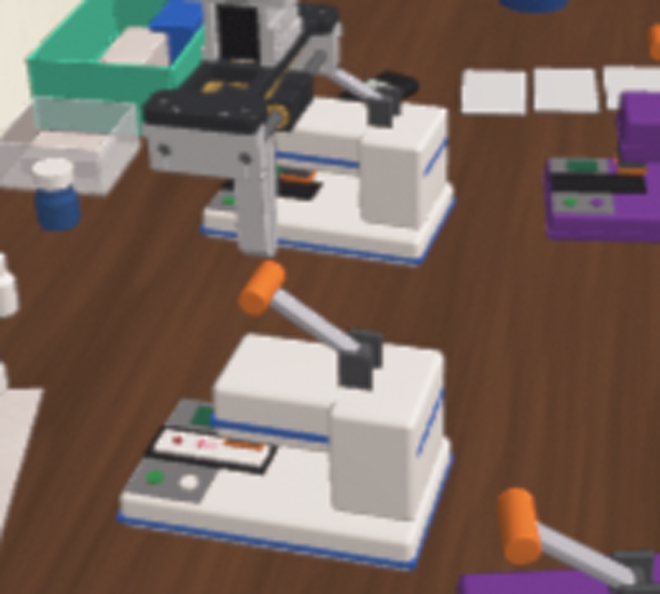

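View pics/wrist1.png

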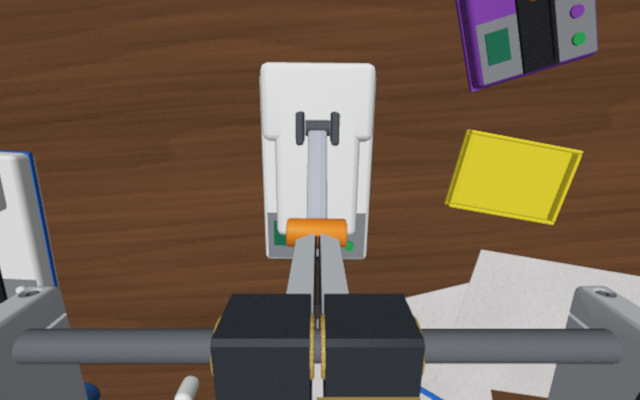

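The wrist view shows the fingertips centred on the orange knob at (317,233), and the side view shows the tip just above it. I'll push along the arc.

Request:
carry_out(series=[{"delta_pos": [0,0,-12],"turn": [0,0,0],"hand": 0},{"delta_pos": [3,0,-21],"turn": [0,0,0],"hand": 0},{"delta_pos": [7,0,-30],"turn": [0,0,0],"hand": 0},{"delta_pos": [9,-1,-38],"turn": [0,0,0],"hand": 0},{"delta_pos": [12,-1,-45],"turn": [0,0,0],"hand": 0},{"delta_pos": [13,-1,-52],"turn": [0,0,0],"hand": 0},{"delta_pos": [14,-1,-57],"turn": [0,0,0],"hand": 0},{"delta_pos": [14,-1,-57],"turn": [0,0,0],"hand": 0}])

```text
clock: 3.05
eef_pos: [527.4, 230.3, 142.9]
eef_rot: [-3.141, -0.001, 3.07]
wrist_force: [-0.3, 0.6, 0.4]
finger_gap: 0.4
```

Request:
carry_out(series=[{"delta_pos": [0,0,-1],"turn": [0,0,0],"hand": 0},{"delta_pos": [0,0,-2.5],"turn": [0,0,0],"hand": 0},{"delta_pos": [0,0,-2.5],"turn": [0,0,0],"hand": 0}])

```text
clock: 3.42
eef_pos: [527.7, 230.4, 141.0]
eef_rot: [3.141, 0.0, 3.07]
wrist_force: [0.1, 0.1, -0.1]
finger_gap: 0.2
```

Run:
```python
from h import *
for n in ("side","wrist"):
    cv2.imwrite(f"pics/{n}2.png",camera(n)[:,:,::-1])
s=cv2.imread("pics/side2.png"); cv2.imwrite("pics/side2z.png",cv2.resize(s[120:300,190:390],None,fx=3.3,fy=3.3,interpolation=2))
```

```text
(no output)
```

View pics/side2z.png

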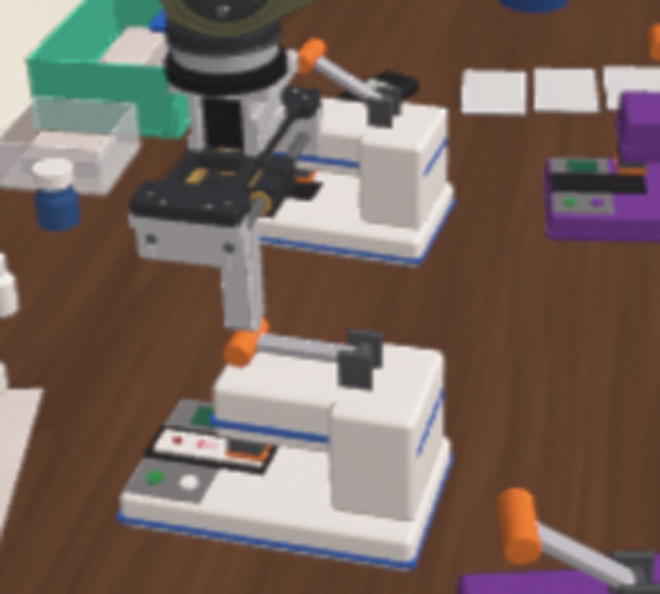

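The lever is level, its shoe is down and the cassette hasn't moved. Now I'll retreat straight up and check.

Request:
carry_out(series=[{"delta_pos": [0,0,15],"turn": [0,0,0],"hand": 0},{"delta_pos": [0,0,50],"turn": [0,0,0],"hand": 0},{"delta_pos": [-20,0,90],"turn": [0,0,0],"hand": 0},{"delta_pos": [-60,0,120],"turn": [0,0,0],"hand": 0},{"delta_pos": [-110,0,130],"turn": [0,0,0],"hand": 0},{"delta_pos": [-110,0,130],"turn": [0,0,0],"hand": 0},{"delta_pos": [-110,0,130],"turn": [0,0,0],"hand": 0}])

```text
clock: 4.4
eef_pos: [418.1, 230.4, 271.6]
eef_rot: [3.141, 0.001, 3.07]
wrist_force: [0.3, -0.7, 0.7]
finger_gap: 0.4
```

Run:
```python
from h import *
cv2.imwrite("pics/side3.png",camera("side")[:,:,::-1]);cv2.imwrite("pics/top3.png",camera("top")[:,:,::-1])
for b in blobs("pics/side3.png"): print(b[0],b[1])
T=blobs("pics/top3.png")
for t in T:
  for s in blobs("pics/side3.png"):
    p,e=tri(ray("top",t[0]),ray("side",s[0]))
    if e<15: print(t[0].round(),s[0].round(),p.round(1),e.round(1))
s=cv2.imread("pics/side3.png"); cv2.imwrite("pics/side3z.png",cv2.resize(s[120:300,190:390],None,fx=3.3,fy=3.3,interpolation=2))
d=cv2.absdiff(cv2.imread("pics/side0.png"),s)[246:266,230:256]; print("cassette area diff",d.mean(),d.max())
```

```text
[389.5        132.24193548] 62
[280.55263158 138.13157895] 38
[263.8   222.125] 120
[346.86919831 278.88607595] 237
[412. 141.] [281. 138.] [ 577.4 -167.8  162.5] 2.5
[260. 166.] [281. 138.] [493.7 198.3 323.5] 10.9
[260. 166.] [264. 222.] [528.1 229.7 131.3] 1.3
[173. 247.] [347. 279.] [321.5 446.9 178.3] 0.8
[446. 264.] [390. 132.] [ 261.7 -235.1  174.5] 1.1
cassette area diff 1.219871794871795 4
```

View pics/side3z.png

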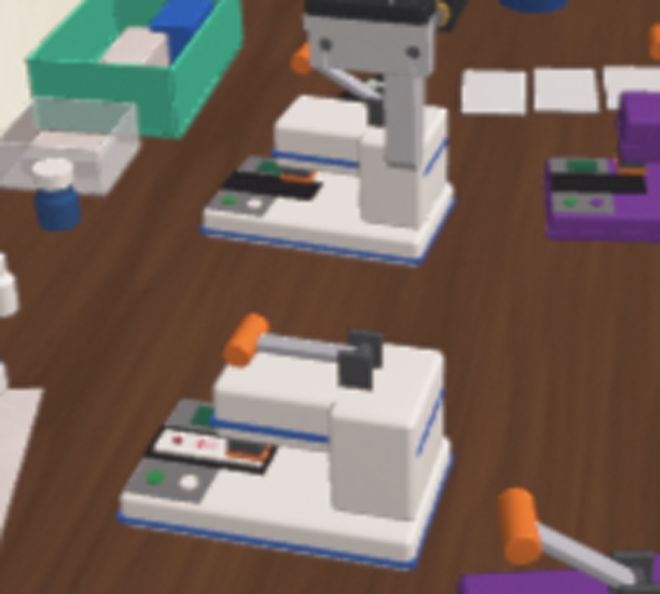

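The knob is at z = 131 mm, so the lever is at about 0.6 rad. The cassette is unmoved and the empty reader's lever is up.

```bash
python3 -c "
from cell import *
print(sign_off())"
```

```text
the job is handed in; nothing more can be done
None
```

I pushed the loaded reader's lever all the way down with the shut fingertips, moved the arm clear and handed the job in at about 4.5 s. `sign_off` gives no verdict, so this rests on my own checks:

- **Loaded lever:** the left white reader held the cassette. After I withdrew, its knob measured (528, 230, 131) mm, which puts the lever at about 0.6 rad, essentially at its stop. That is from one pair of pictures, so I did not measure that it was still. The wrist force read almost zero while pressing, so I judged the stop from the knob height and the level lever in the picture, not from force.
- **Cassette:** the side-view pixels around it are unchanged from the start (largest difference 4 of 255), and it lies in its nest.
- **Empty lever:** it is visibly still up in the side view. Its measured knob height dropped from 169 to 162 mm, but the gripper was hiding part of the knob in the second picture. The arm stayed about 400 mm away from it.
- **Purple look-alikes:** their knobs measured the same before and after, to within 0.2 mm.
- **Robot:** it ended clear of everything, with the fingertips at 272 mm height.

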